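Pots in order of height along the strip

TASK

Line up the four empty terracotta pots on the four round rubber mats of the wooden strip, one pot to each mat, standing upright and centred, in order of height: the smallest next to the glass jam jar and the tallest next to the glazed blue pot. Leave the jar and the blue pot where they stand.

Things in the scene. Friction and masses are not known exactly. Their poses are not given: they have to be found in the camera images.
- pot_small_mid (a point): Centre (on the axis, half-way up) of a plain empty terracotta plant pot, open at the top, z up: 46 mm across the rim, 46 mm tall, 32 mm across the base. The rim is a straight upright band over the top 17 mm, wall 5 mm; below it the pot tapers to the base. It starts upright on the counter. Of the four pots it is the smallest in height and in width.
- pot_medium_mid (a point): Centre (on the axis, half-way up) of a plain empty terracotta plant pot, open at the top, z up: 52 mm across the rim, 60 mm tall, 36 mm across the base. The rim is a straight upright band over the top 17 mm, wall 5 mm; below it the pot tapers to the base. It starts upright on the counter. Of the four pots it is the second smallest in height and in width.
- pot_large_mid (a point): Centre (on the axis, half-way up) of a plain empty terracotta plant pot, open at the top, z up: 58 mm across the rim, 76 mm tall, 41 mm across the base. The rim is a straight upright band over the top 17 mm, wall 5 mm; below it the pot tapers to the base. It starts upright on the counter. Of the four pots it is the second largest in height and in width.
- pot_tallest_mid (a point): Centre (on the axis, half-way up) of a plain empty terracotta plant pot, open at the top, z up: 64 mm across the rim, 92 mm tall, 45 mm across the base. The rim is a straight upright band over the top 17 mm, wall 5 mm; below it the pot tapers to the base. It starts upright on the counter. Of the four pots it is the largest in height and in width.
- mat1: Flat round black rubber mat, 68 mm across, 3 mm thick, fixed on the wooden strip (10 mm thick, 100 mm wide, 640 mm long, roughly crosswise in front of the robot); mat 1 of 4 counted from the robot's left (+y). Origin at the centre of its underside; its top, where a pot stands, is 3 mm above the origin, 13 mm above the counter. The mats are 85 mm apart centre to centre; y runs along the strip to its left end, x across the strip away from the robot.
- mat2: Flat round black rubber mat, 68 mm across, 3 mm thick, fixed on the wooden strip (10 mm thick, 100 mm wide, 640 mm long, roughly crosswise in front of the robot); mat 2 of 4 counted from the robot's left (+y). Origin at the centre of its underside; its top, where a pot stands, is 3 mm above the origin, 13 mm above the counter. The mats are 85 mm apart centre to centre; y runs along the strip to its left end, x across the strip away from the robot.
- mat3: Flat round black rubber mat, 68 mm across, 3 mm thick, fixed on the wooden strip (10 mm thick, 100 mm wide, 640 mm long, roughly crosswise in front of the robot); mat 3 of 4 counted from the robot's left (+y). Origin at the centre of its underside; its top, where a pot stands, is 3 mm above the origin, 13 mm above the counter. The mats are 85 mm apart centre to centre; y runs along the strip to its left end, x across the strip away from the robot.
- mat4: Flat round black rubber mat, 68 mm across, 3 mm thick, fixed on the wooden strip (10 mm thick, 100 mm wide, 640 mm long, roughly crosswise in front of the robot); mat 4 of 4 counted from the robot's left (+y). Origin at the centre of its underside; its top, where a pot stands, is 3 mm above the origin, 13 mm above the counter. The mats are 85 mm apart centre to centre; y runs along the strip to its left end, x across the strip away from the robot.
- jam_jar_mid (a point): Centre of a closed glass jam jar, 66 mm across, 88 mm tall, steel lid, standing loose on one end of the strip, 117 mm beyond the last mat; which end varies.
- blue_pot_mid (a point): Centre of a glazed blue pot, 84 mm across, 74 mm tall, standing loose on the other end of the strip, 117 mm beyond the last mat.

How it is judged:
By the outcome, as a careful person would: the job done as asked, in the order asked, and still so for the second after the job is handed in, with the robot touching nothing.
It also fails if it takes over 99 s, if anything falls off the work surface, if the arm or the gripper's body presses on something with over 40 N, if the wrist force passes 120 N, or if a joint passes its speed limit or range.

ROBOT

A 6-joint arm with a two-finger parallel gripper is mounted at the origin on the work surface. World frame = base frame: x ahead of the robot, y to its left, z up, the work surface at z = 0. Lengths are in mm, angles in rad, forces in N, time in s.
With the tool pointing down it reaches from about 300 to 775 mm from the base axis. Payload 14.6 kg.
Tool frame: the origin (TCP) lies between the finger pads; the fingertips stand 22 mm ahead of it and the grasp point (between the pads) lies 3 mm ahead of it (finger_overhang is the distance from the TCP to the fingertips, in mm); z points along the fingers, y is the direction in which the jaws open and shut (so a half turn about z gives the same grasp; the last joint's range is limited). The gripper opens to 94 mm and grips with 3 to 60 N. Pads are 16 mm wide; open, the fingers measure 119 mm over their backs; the gripper's body (75 mm by 177 mm) begins 78 mm behind the grasp point.
Start: joints at [-1.253, 0.3, 1.521, -0, 1.321, -0.067], TCP at [206.448, -509.773, 227.446] pointing down, gripper open.
Joint ranges: [-3.03, 3.03], [-0.79, 2.21], [0.23, 2.52], [-1.04, 4.18], [0, 3.07], [-2.55, 2.55]. Speed limits (rad/s): [2.22, 2.22, 2.57, 3.14, 3.14, 3.14].

INTERFACE

Orientations are given as [roll, pitch, yaw] about the fixed x, y, z axes, in that order (R = Rz(yaw) Ry(pitch) Rx(roll)).
In Python, from cell import * gives the robot as it stands.
- The arm moves only by the tool jog_arm, never from a script. Its argument "increments" is a list of rows, each a list of 7 numbers: the shift along the tool's x, y, z in cm, then the turn, a rotation vector about the tool's x, y, z in degrees, then the finger opening in cm, from 0 to 9.4. In form: [[x, y, z, wx, wy, wz, grip], ...]. A call has 1 to 20 rows; each row shifts and turns the commanded pose from where the row before left it, along the tool's axes as they then stand; what a row does not reach is not made up. A row lasts 1/8 s, in which the tool goes at most 62.5 mm and 10.7 degrees, less where a joint would pass 70% of its speed; a pose out of reach is approached as far as the arm can. A call is refused whole if a number of a shift passes 6.25 or a number of a turn 10.7, either way. A call with a gripper value outside its range is refused whole. The fingers move at their own pace and stop on an object; "squeeze" is the grip in N (left out, the last holds). Time passes only in rows, so rows that do not move let the fingers close. It gives the time, the measured TCP pose, the force and the opening at its end, in the units of the state.
- read_state(): the state, without advancing time (a new reading comes with each control period).
- camera(name): name is "side" or "top" or "wrist"; returns a dict with "image" (400x640x3 uint8, red, green, blue), "K" (3x3 intrinsics, pixels), "k1" (the pictures are not rectified: a ray, as slopes to the right and down, at radius r is drawn at 1 + k1 r^2 times it, then the intrinsics apply), "rvec" (rotation vector, rad) and "tvec" (3), from world to camera coordinates, as OpenCV has them. Camera axes: x right, y down, z forward; pixel columns grow to the right and rows downward; lengths in mm; the calibration is good to about 2 mm. A picture is of the moment at which its call begins. There is no depth.
- sign_off(): hands the job in, once; it reports no verdict.
Trained networks look in a picture, given as the dict that the camera call returned (one of the last four; its "shot" number tells which), for a name from the list of things; names that differ only in an ending like _2 or _b are one class to them, and where a whole thing is asked for, a point or a joint stands for the part that bears it (a point fixed in the world has none). Each returns a list of dicts, best first, with "conf" (0 to 1); they miss things now and then, are a little off and sometimes report something else, mostly with a low value. They report only what shows in the picture. A call takes as long as a camera call.
- recognise(picture, name): "centre" ([x, y, z] in mm, in the coordinates of the camera as it stood for that picture, good to about 4 mm: the middle of the surface that is visible of it).
- regions_of(picture, name): "mask" (400x640 bool, what is visible of it).
The state is a dict: "clock": time; "joints": joint angles; "qd": joint speeds; "effort": joint torques, N m; "eef_pos": TCP position; "eef_rot": TCP orientation; "wrist_force": force on the tool from outside, world axes, zero at the start; "moment": the same for the moment, N m; "finger_gap": finger opening in mm.
Only numpy, scipy, OpenCV 4.12 (cv2) and the standard library are available. Lean on these libraries where they do the work, as an engineer would, in place of code of your own. Each camera call takes 0.05 s, during which the arm holds its last target.

## Working session

There is one attempt and no reset: what is moved stays moved. The work goes in short steps, Python scripts to look and compute and a tool call to move; the robot and the scene stay as the last step left them, time stands still between calls to the robot, and variables do not carry over. Pictures are saved under pics/ and viewed, and the job is handed in when it is done.

Besides the shell and the picture viewer there is one more tool, called after "Emit:" as name([rows], argument=value, ...), one row to a line, values as JSON. jog_arm: Moves the arm, as the interface text tells. Its arguments: {"type":"object","properties":{"increments":{"type":"array"},"squeeze":{"type":"number"}},"required":["increments"]}

```bash
ls; mkdir -p pics
cat > h.py <<'E'
from cell import *
import numpy as np, cv2
E
python3 - <<'E'
from h import *
s=read_state()
for k in s: print(k,np.round(s[k],3))
for n in ["top","side","wrist"]:
    c=camera(n); cv2.imwrite(f"pics/{n}0.png",c["image"][:,:,::-1])
    R=cv2.Rodrigues(np.array(c["rvec"],float))[0]; t=np.array(c["tvec"],float).ravel()
    print(n,c["K"],c["k1"],"campos",-R.T@t)
    for o in ["pot_small_mid","pot_medium_mid","pot_large_mid","pot_tallest_mid","mat1","mat4","jam_jar_mid","blue_pot_mid"]:
        for d in recognise(c,o)[:4]:
            print(o,round(d["conf"],2),np.round(R.T@(np.array(d["centre"])-t),1))
E
```

```text
pics
clock 0.0
joints [-1.253  0.3    1.522 -0.     1.321 -0.067]
qd [-0.001 -0.     0.002 -0.002  0.    -0.   ]
effort [ 0.0000e+00 -5.3180e+01 -3.5274e+01  7.1000e-02  2.4000e-02 -0.0000e+00]
eef_pos [ 206.383 -509.543  226.887]
eef_rot [-3.14  -0.     0.385]
wrist_force [ 0.011 -0.994 -0.946]
moment [ 0.03   0.026 -0.049]
finger_gap 93.996
top [[385.16576047   0.         321.09792475]
 [  0.         385.16576047 199.8854012 ]
 [  0.           0.           1.        ]] -0.0007109533991999594 campos [487.42673118   5.63563711 849.92129198]
pot_small_mid 0.95 [438.  -81.7  29.8]
pot_small_mid 0.53 [480.5 242.5  42.9]
pot_medium_mid 0.89 [482.2 244.6  43.6]
pot_large_mid 0.73 [ 449.3 -289.6   59.5]
pot_large_mid 0.16 [647.   -2.5   8.6]
pot_tallest_mid 0.84 [433.8  90.1  72.8]
pot_tallest_mid 0.31 [635.2  87.8  17.3]
mat1 0.91 [657.  -88.4  17.1]
mat1 0.9 [636.8  84.   13.6]
mat1 0.73 [644.8  -4.1  12.6]
mat1 0.64 [ 666.9 -172.3   12.4]
mat4 0.91 [657.  -88.4  17.1]
mat4 0.9 [636.8  84.   13.6]
mat4 0.73 [644.8  -4.1  12.6]
mat4 0.64 [ 666.9 -172.3   12.4]
jam_jar_mid 0.92 [611.9 185.
[... 315 characters left out ...]
4  85.3  10. ]
pot_medium_mid 0.58 [478.  228.5  46.3]
pot_large_mid 0.73 [ 449.8 -266.4   55.3]
pot_tallest_mid 0.69 [432.8  95.1  68.1]
mat1 0.93 [633.9  85.4   8.2]
mat1 0.83 [ 665.7 -163.6   17.1]
mat1 0.8 [641.4   1.8  14.9]
mat1 0.64 [653.7 -80.3   9.9]
mat4 0.93 [633.9  85.4   8.2]
mat4 0.83 [ 665.7 -163.6   17.1]
mat4 0.8 [641.4   1.8  14.9]
mat4 0.64 [653.7 -80.3   9.9]
jam_jar_mid 0.65 [607.3 218.1  88.5]
jam_jar_mid 0.48 [650.4 -83.   11.7]
blue_pot_mid 0.55 [ 677.5 -259.8   68.8]
wrist [[357.38532168   0.         321.92164722]
 [  0.         357.38532168 204.93556051]
 [  0.           0.           1.        ]] -0.0517139032145064 campos [ 275.49907309 -480.77253008  385.91723758]
```

View pics/top0.png

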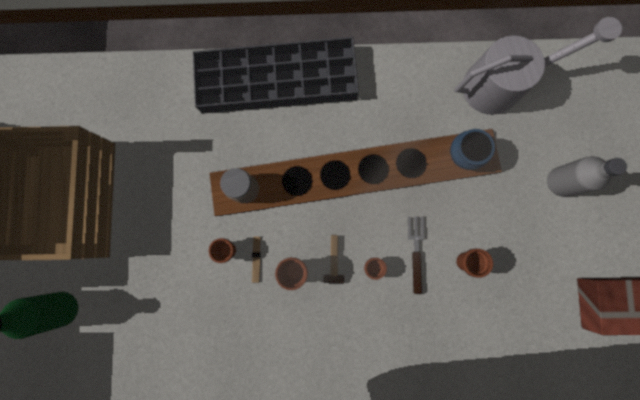

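View pics/side0.png

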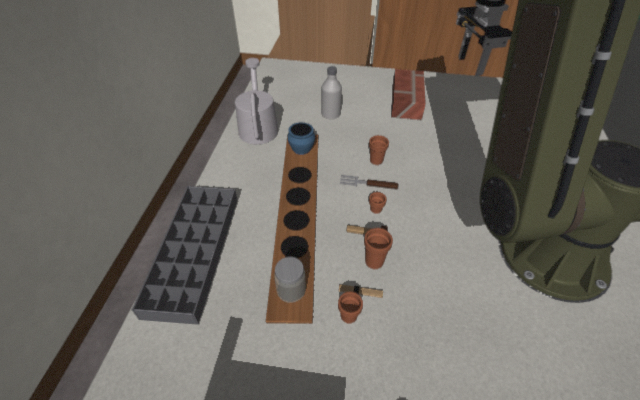

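The jar is at the left, px (237,183), and the blue pot is at the right, px (474,149). So the small pot goes on mat1 and the tallest on mat4. The mats are at px (297,181), (335,174), (373,168) and (411,162). The pots, left to right, are at px (222,250), (291,274), (375,268) and (478,262). Next I'll fit the known shapes to the masks.

```bash
cat > h.py <<'E'
from cell import *
import numpy as np, cv2
from scipy.optimize import least_squares
P={"pot_small_mid":(46,46,32),"pot_medium_mid":(52,60,36),"pot_large_mid":(58,76,41),"pot_tallest_mid":(64,92,45)}
a=np.linspace(0,2*np.pi,60,endpoint=False)
def proj(c,X):
    return cv2.projectPoints(np.array(X,float).reshape(-1,1,3),np.array(c["rvec"],float),np.array(c["tvec"],float),np.array(c["K"],float),np.array([c["k1"],0,0,0,0.]))[0].reshape(-1,2)
def circ(x,y,z,d): return np.c_[x+d/2*np.cos(a),y+d/2*np.sin(a),np.full(60,z)]
def hull(c,x,y,shape,z0=0):
    pts=np.vstack([circ(x,y,z0+z,d) for z,d in shape])
    return cv2.convexHull(proj(c,pts).astype(np.float32))
def cen(h):
    m=cv2.moments(h); return np.array([m["m10"],m["m01"]])/m["m00"]
def potshape(n):
    r,h,b=P[n]; return [(0,b),(h-17,r),(h,r)]
def fit(obs,shape,z0,x0):
    # obs list of (cam, mask); match silhouette centroids
    def f(p): return np.concatenate([cen(hull(c,*p,shape,z0))-m for c,m in obs])
    return least_squares(f,x0)
def mcen(mask):
    v,u=np.nonzero(mask); return np.array([u.mean(),v.mean()])
def world(c,p):
    R=cv2.Rodrigues(np.array(c["rvec"],float))[0]; return R.T@(np.array(p)-np.array(c["tvec"],float).ravel())
E
python3 - <<'E'
from h import *
G={"pot_small_mid":(438,-80),"pot_medium_mid":(480,240),"pot_large_mid":(449,-285),"pot_tallest_mid":(434,90)}
M=[(635,85),(644,0),(655,-85),(666,-170)]
cams={n:camera(n) for n in ["top","side"]}
def best(c,name,h):
    r=[]
    H=np.zeros((400,640),np.uint8); cv2.fillConvexPoly(H,np.round(h).astype(np.int32),1)
    for d in regions_of(c,name):
        m=np.array(d["mask"],bool); iou=(m&(H>0)).sum()/(m|(H>0)).sum(); r.append((iou,m))
    r.sort(key=lambda q:-q[0]); return r[0] if r else (0,None)
vis={n:cams[n]["image"][:,:,::-1].copy() for n in cams}
def run(tag,name,shape,z0,g):
    o=[];
    for n in cams:
        i,m=best(cams[n],name,hull(cams[n],*g,shape,z0))
        if i>0.2:
            q=(cams[n],mcen(m)); s=fit([q],shape,z0,g); h=hull(cams[n],*s.x,shape,z0)
            print(tag,n,"iou0 %.2f"%i,np.round(s.x,1),"areas",int(m.sum()),int(cv2.contourArea(h))); o.append(q)
        else: print(tag,n,"none")
    if o:
        s=fit(o,shape,z0,g); print("   both",np.round(s.x,1),"res",np.round(s.fun,2))
        for n in cams: cv2.polylines(vis[n],[np.round(hull(cams[n],*s.x,shape,z0)*8).astype(np.int32)],True,(0,255,0),1,cv2.LINE_AA,3)
for n in G: run(n,n,potshape(n),0,G[n])
for i,g in enumerate(M): run("mat%d"%(i+1),"mat1",[(13,68)],0,g)
run("jar","jam_jar_mid",[(0,66),(88,66)],10,(610,190))
run("blue","blue_pot_mid",[(0,84),(74,84)],10,(680,-283))
cv2.imwrite("pics/top1.png",cv2.resize(vis["top"][120:300,190:510],None,fx=2.5,fy=2.5))
cv2.imwrite("pics/side1.png",cv2.resize(vis["side"][100:330,250:420],None,fx=2.5,fy=2.5))
E
```

```text
pot_small_mid top iou0 0.78 [440.8 -82.3] areas 365 416
pot_small_mid side iou0 0.79 [440.2 -79.2] areas 283 318
   both [440.1 -79.2] res [-1.46  0.39 -0.25 -0.65]
pot_medium_mid top iou0 0.76 [482.5 234.3] areas 548 565
pot_medium_mid side iou0 0.89 [480.1 237.6] areas 627 644
   both [481.1 235.5] res [-0.57  0.69 -0.34 -0.98]
pot_large_mid top iou0 0.85 [ 451.1 -281.5] areas 842 864
pot_large_mid side iou0 0.82 [ 450.2 -275.6] areas 483 496
   both [ 450.7 -280.9] res [-0.24  0.22 -0.08 -1.17]
pot_tallest_mid top iou0 0.84 [435.6  89.5] areas 856 881
pot_tallest_mid side iou0 0.85 [433.9  89.5] areas 864 956
   both [435.  87.] res [-0.53  0.26 -0.44 -0.91]
mat1 top iou0 0.84 [633.5  81.2] areas 726 732
mat1 side iou0 0.79 [628.3  89.8] areas 490 504
   both [631.6  82.8] res [-0.73  0.87 -0.76 -0.77]
mat2 top iou0 0.82 [643.4   0. ] areas 661 735
mat2 side iou0 0.89 [642.5   0. ] areas 431 417
   both [643.1   0. ] res [-1.9   0.28 -0.2  -0.58]
mat3 top iou0 0.92 [655.2 -85.7] areas 740 737
mat3 side iou0 0.86 [655. -85.] areas 364 353
   both [655.  -85.7] res [-0.81  0.16 -0.24 -1.27]
mat4 top iou0 0.93 [ 667.6 -171.3] areas 762 739
mat4 side iou0 0.83 [ 664.4 -165.5] areas 312 303
   both [ 666.2 -169.7] res [-0.71  0.63 -0.33 -1.21]
jar top iou0 0.80 [615.4 195.4] areas 1053 1140
jar side iou0 0.69 [614.2 202.9] areas 1235 1313
   both [615.4 198. ] res [-1.26  0.03 -0.05 -2.01]
blue top iou0 0.75 [ 685.1 -291.1] areas 1444 1853
blue side iou0 0.76 [ 682.8 -289.9] areas 747 918
   both [ 684.2 -290.7] res [-0.14  0.38 -0.43 -0.21]
```

```bash
sleep 0
```

```text
(no output)
```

View pics/top1.png

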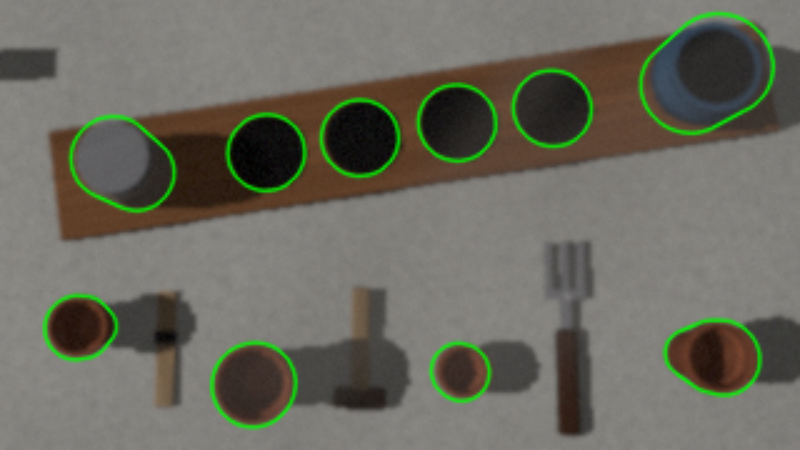

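View pics/side1.png

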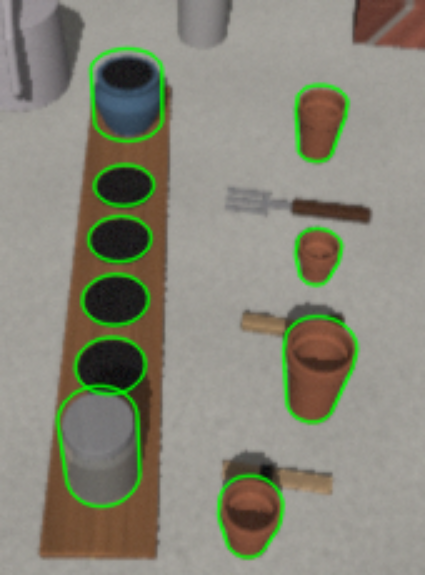

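The fits sit on the objects, but the optimiser stalled (float32 hull with tiny steps). I'll refit properly and include a joint fit of the strip.

```bash
cat >> h.py <<'E'
def fit(obs,shape,z0,x0):
    x0=np.array(x0,float)
    def f(q): return np.concatenate([cen(hull(c,*(x0+q*1.0),shape,z0))-m for c,m in obs])
    return least_squares(f,np.array([1.,1.]),diff_step=1.0,xtol=1e-6)
def best(c,name,h):
    r=[]
    H=np.zeros((400,640),np.uint8); cv2.fillConvexPoly(H,np.round(h).astype(np.int32),1)
    for d in regions_of(c,name):
        m=np.array(d["mask"],bool); iou=(m&(H>0)).sum()/(m|(H>0)).sum(); r.append((iou,m))
    r.sort(key=lambda q:-q[0]); return r[0] if r else (0,None)
def run(cams,tag,name,shape,z0,g):
    o=[]
    for n in cams:
        i,m=best(cams[n],name,hull(cams[n],*g,shape,z0))
        if i>0.3:
            q=(cams[n],mcen(m)); s=fit([q],shape,z0,g); h=hull(cams[n],*(g+s.x),shape,z0)
            print(tag,n,"iou0 %.2f"%i,np.round(g+s.x,1),"areas",int(m.sum()),int(cv2.contourArea(h))); o.append(q)
    if o:
        s=fit(o,shape,z0,g); print("   both",np.round(g+s.x,1),"res",np.round(s.fun,2))
        return g+s.x
E
python3 - <<'E'
from h import *
G={"pot_small_mid":(438,-80),"pot_medium_mid":(480,240),"pot_large_mid":(449,-285),"pot_tallest_mid":(434,90)}
M=[(635,85),(644,0),(655,-85),(666,-170)]
cams={n:camera(n) for n in ["top","side"]}
for n in G: run(cams,n,n,potshape(n),0,np.array(G[n],float))
mm=np.array([run(cams,"mat%d"%(i+1),"mat1",[(13,68)],0,np.array(g,float)) for i,g in enumerate(M)])
s=np.array([127.5,42.5,-42.5,-127.5])
c=mm.mean(0)
f=lambda p:(np.c_[p[0]-np.sin(p[2])*s,p[1]+np.cos(p[2])*s]-mm).ravel()
r=least_squares(f,[*c,.12]); print(r.x,np.round(f(r.x),1)); print(np.round(mm+f(r.x).reshape(-1,2),1))
E
```

```text
pot_small_mid top iou0 0.77 [441.3 -83.2] areas 387 416
pot_small_mid side iou0 0.91 [439.3 -79.6] areas 335 318
   both [440.5 -82.3] res [-0.42  0.39 -0.4  -0.78]
pot_medium_mid top iou0 0.76 [482.4 234.1] areas 546 565
pot_medium_mid side iou0 0.87 [480.2 238.2] areas 601 644
   both [481.3 236. ] res [-0.87  0.55 -0.43 -1.02]
pot_large_mid top iou0 0.80 [ 451.6 -280.9] areas 781 864
pot_large_mid side iou0 0.88 [ 449.5 -279.5] areas 498 494
   both [ 450.9 -280.6] res [-0.1   0.33 -0.45 -0.29]
pot_tallest_mid top iou0 0.80 [436.9  85.7] areas 789 879
pot_tallest_mid side iou0 0.86 [434.3  89.2] areas 877 956
   both [435.7  86.8] res [-0.58  0.59 -0.59 -0.91]
mat1 top iou0 0.84 [632.6  81. ] areas 758 733
mat1 side iou0 0.83 [630.5  85.1] areas 500 499
   both [631.8  82.5] res [-0.64  0.38 -0.3  -0.96]
mat2 side iou0 0.86 [641.3   2.5] areas 430 420
   both [641.3   2.5] res [ 0. -0.]
mat3 top iou0 0.91 [655.7 -87.2] areas 734 737
mat3 side iou0 0.83 [652.5 -81.2] areas 347 356
   both [654.6 -85.7] res [-0.66  0.51 -0.45 -1.29]
mat4 top iou0 0.94 [ 666.8 -171.2] areas 745 739
mat4 side iou0 0.83 [ 664.6 -164.7] areas 324 304
   both [ 666.2 -169.8] res [-0.62  0.29 -0.21 -1.27]
[ 6.48483402e+02 -4.26349855e+01  1.36920472e-01] [-0.7  1.2  1.3 -3.1 -0.3  0.9 -0.3  0.9]
[[ 6.311e+02  8.370e+01]
 [ 6.427e+02 -5.000e-01]
 [ 6.543e+02 -8.470e+01]
 [ 6.659e+02 -1.689e+02]]
```

Add to h.py:
```python
from scipy.spatial.transform import Rotation as Ro
def to(*targets):
    s=read_state(); p=np.array(s["eef_pos"],float)
    R=Ro.from_euler("xyz",s["eef_rot"]).as_matrix()
    print("at",np.round(p,1),"rot",np.round(s["eef_rot"],4),"gap",round(float(s["finger_gap"]),1),"F",np.round(s["wrist_force"],1),"t",s["clock"])
    for t in targets:
        d=R.T@(np.array(t)-p)/10; n=int(np.ceil(np.linalg.norm(d)/6)); print(t,"tool cm",np.round(d,2),"n>=",n,"per",np.round(d/max(n,1),3)); p=np.array(t)
```

```text
(no output)
```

Emit:
jog_arm([
  [0,0,0,0,0,-10.7,9.4],
  [0,0,0,0,0,-10.7,9.4],
  [0,0,0,0,0,-10.7,9.4],
  [0,0,0,0,0,-10.7,9.4],
  [0,0,0,0,0,-10.7,9.4],
  [0,0,0,0,0,-10.7,9.4],
  [0,0,0,0,0,-10.7,9.4],
  [0,0,0,0,0,-0.9,9.4],
  [0,0,0,0,0,0,9.4],
])

```text
clock: 4.47
eef_pos: [206.5, -509.8, 227.4]
eef_rot: [3.142, -0.0, 1.704]
wrist_force: [-0.3, -0.4, 0.0]
finger_gap: 93.9
```

Run:
```python
from h import *
to((530,-120,260))
```

```text
at [ 206.5 -509.8  227.4] rot [ 3.1416e+00 -1.0000e-04  1.7040e+00] gap 93.9 F [-0.3 -0.4  0. ] t 4.475
(530, -120, 260) tool cm [34.34 37.24 -3.25] n>= 9 per [ 3.815  4.138 -0.362]
```

Emit:
jog_arm([
  [3.4,3.7,-0.3,0,0,-0.02,9.4],
  [3.4,3.7,-0.3,0,0,-0.02,9.4],
  [3.4,3.7,-0.3,0,0,-0.02,9.4],
  [3.4,3.7,-0.3,0,0,-0.02,9.4],
  [3.4,3.7,-0.3,0,0,-0.02,9.4],
  [3.4,3.7,-0.3,0,0,-0.02,9.4],
  [3.4,3.7,-0.3,0,0,-0.02,9.4],
  [3.4,3.7,-0.3,0,0,-0.02,9.4],
  [3.4,3.7,-0.3,0,0,-0.02,9.4],
  [3.4,3.7,-0.3,0,0,-0.02,9.4],
  [0,0,0,0,0,0,9.4],
  [0,0,0,0,0,0,9.4],
])

```text
clock: 5.98
eef_pos: [525.7, -122.2, 257.3]
eef_rot: [-3.141, -0.0, 1.71]
wrist_force: [-0.3, -0.2, -0.3]
finger_gap: 93.7
```

Run:
```python
from h import *
to()
c=camera("wrist"); cv2.imwrite("pics/w1.png",c["image"][:,:,::-1])
cams={"wrist":c}
G={"pot_small_mid":(440.5,-82),"pot_tallest_mid":(435.7,86.8),"pot_large_mid":(451,-280.6),"pot_medium_mid":(481,236)}
M=[(631.3,82.9),(642.8,-1.3),(654.4,-85.5),(666,-169.8)]
for n in G: run(cams,n,n,potshape(n),0,np.array(G[n],float))
for i,g in enumerate(M): run(cams,"mat%d"%(i+1),"mat1",[(13,68)],0,np.array(g,float))
```

```text
at [ 525.7 -122.2  257.3] rot [-3.1412 -0.      1.7097] gap 93.7 F [-0.3 -0.2 -0.3] t 5.975
pot_small_mid wrist iou0 0.90 [439.8 -80.7] areas 1652 1700
   both [439.8 -80.7] res [0. 0.]
pot_large_mid wrist iou0 0.70 [ 451.  -270.3] areas 2183 2973
   both [ 451.  -270.3] res [-0. -0.]
mat2 wrist iou0 0.96 [643.   -0.7] areas 3134 3183
   both [643.   -0.7] res [-0.  0.]
mat3 wrist iou0 0.96 [654.2 -85.4] areas 2749 2759
   both [654.2 -85.4] res [ 0. -0.]
mat4 wrist iou0 0.72 [ 666.4 -162.1] areas 1780 2397
   both [ 666.4 -162.1] res [0. 0.]
```

View pics/w1.png

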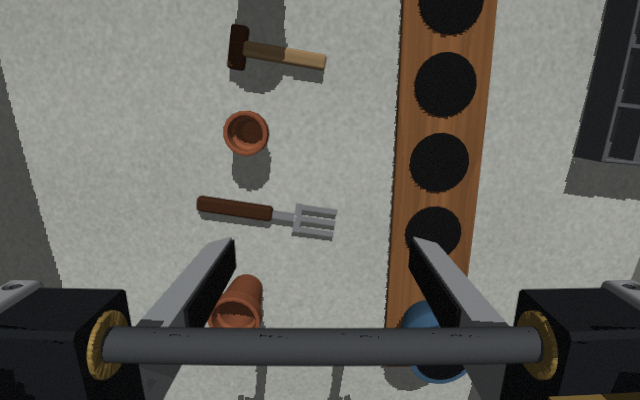

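The wrist view agrees within about 1.5 mm: mats 1–4 at px (450,5), (445,85), (438,162) and (433,232), small pot at px (246,132). Small pot first.

Run:
```python
from h import *
to((440,-81,120),(440,-81,41),(440,-81,140),(631.5,83.4,140),(631.5,83.4,56))
```

```text
at [ 525.8 -122.2  257.5] rot [ 3.1415 -0.      1.7106] gap 93.8 F [-0.5  0.7  0.1] t 6.425
(440, -81, 120) tool cm [ 5.28 -7.92 13.75] n>= 3 per [ 1.759 -2.642  4.583]
(440, -81, 41) tool cm [-0.  -0.   7.9] n>= 2 per [-0.   -0.    3.95]
(440, -81, 140) tool cm [ 0.   0.  -9.9] n>= 2 per [ 0.    0.   -4.95]
(631.5, 83.4, 140) tool cm [13.61 21.25  0.  ] n>= 5 per [2.722 4.251 0.   ]
(631.5, 83.4, 56) tool cm [-0.  -0.   8.4] n>= 2 per [-0.  -0.   4.2]
```

Emit:
jog_arm([
  [1.32,-1.98,3.44,0,0,0,9.4],
  [1.32,-1.98,3.44,0,0,0,9.4],
  [1.32,-1.98,3.44,0,0,0,9.4],
  [1.32,-1.98,3.44,0,0,0,9.4],
  [0,0,0,0,0,0,9.4],
  [0,0,2,0,0,0,9.4],
  [0,0,2,0,0,0,9.4],
  [0,0,2,0,0,0,9.4],
  [0,0,1.9,0,0,0,9.4],
  [0,0,0,0,0,0,9.4],
  [0,0,0,0,0,0,9.4],
], squeeze=15)

```text
clock: 7.8
eef_pos: [441.3, -81.2, 42.1]
eef_rot: [3.14, 0.001, 1.711]
wrist_force: [-0.6, -0.1, 1.0]
finger_gap: 94.1
```

Run:
```python
from h import *
to((440,-81,41))
c=camera("wrist"); cv2.imwrite("pics/w2.png",c["image"][:,:,::-1])
```

```text
at [441.3 -81.2  42.1] rot [3.1399e+00 7.0000e-04 1.7111e+00] gap 94.1 F [-0.6 -0.1  1. ] t 7.8
(440, -81, 41) tool cm [ 0.03 -0.12  0.11] n>= 1 per [ 0.033 -0.125  0.114]
```

View pics/w2.png

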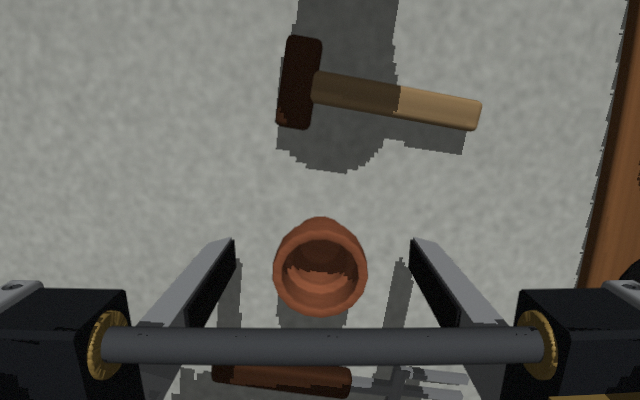

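Small pot centred between the fingers at px (320,265). Closing, then I'll measure the pot's offset in the grip along tool x.

Emit:
jog_arm([
  [0,0,0,0,0,0,4],
  [0,0,0,0,0,0,4],
  [0,0,0,0,0,0,4],
  [0,0,0,0,0,0,4],
  [0,0,0,0,0,0,4],
  [0,0,0,0,0,0,4],
  [0,0,0,0,0,0,4],
  [0,0,0,0,0,0,4],
], squeeze=15)

```text
clock: 8.85
eef_pos: [440.1, -80.7, 40.8]
eef_rot: [-3.142, 0.0, 1.711]
wrist_force: [-0.4, 0.8, 0.4]
finger_gap: 46.4
```

```bash
cat >> h.py <<'E'
def grip(n,z0=0,save=None):
    s=read_state(); c=camera("wrist"); p=np.array(s["eef_pos"],float)
    if save: cv2.imwrite("pics/"+save,c["image"][:,:,::-1])
    g=run({"wrist":c},n,n,potshape(n),z0,p[:2].copy())
    R=Ro.from_euler("xyz",s["eef_rot"]).as_matrix()
    if g is not None: print("pot minus tcp, tool mm",np.round(R.T@np.array([*(g-p[:2]),0]),1))
E
python3 - <<'E'
from h import *
to((440,-81,41))
grip("pot_small_mid",0,"w3.png")
E
```

```text
at [440.1 -80.7  40.8] rot [-3.1416  0.      1.7113] gap 46.4 F [-0.4  0.8  0.4] t 8.85
(440, -81, 41) tool cm [-0.02 -0.02 -0.02] n>= 1 per [-0.023 -0.017 -0.015]
pot_small_mid wrist iou0 0.96 [439.7 -80.8] areas 7640 7797
   both [439.7 -80.8] res [-0. -0.]
pot minus tcp, tool mm [ 0.  -0.5  0. ]
```

View pics/w3.png

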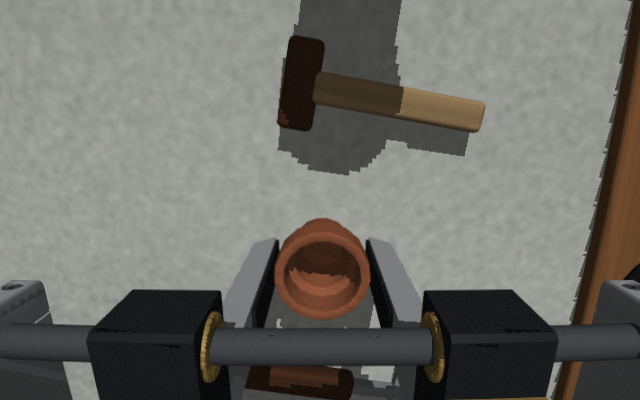

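Emit:
jog_arm([
  [0,0,-3,0,0,0,4],
  [0,0,-4,0,0,0,4],
  [0,0,-3,0,0,0,4],
  [2.72,4.25,0,0,0,0,4],
  [2.72,4.25,0,0,0,0,4],
  [2.72,4.25,0,0,0,0,4],
  [2.72,4.25,0,0,0,0,4],
  [2.72,4.25,0,0,0,0,4],
  [0,0,0,0,0,0,4],
  [0,0,3,0,0,0,4],
  [0,0,3,0,0,0,4],
  [0,0,1.5,0,0,0,4],
  [0,0,0,0,0,0,4],
  [0,0,0,0,0,0,4],
])

```text
clock: 10.7
eef_pos: [632.0, 83.5, 67.2]
eef_rot: [3.14, 0.0, 1.711]
wrist_force: [-0.7, 0.0, -0.5]
finger_gap: 46.2
```

Run:
```python
from h import *
to((631.5,83.4,54.3))
grip("pot_small_mid",24,"w4.png")
c=camera("top"); cv2.imwrite("pics/t4.png",c["image"][:,:,::-1])
```

```text
at [632.   83.5  67.2] rot [3.1398e+00 1.0000e-04 1.7111e+00] gap 46.2 F [-0.7  0.  -0.5] t 10.7
(631.5, 83.4, 54.3) tool cm [-0.01 -0.06  1.29] n>= 1 per [-0.007 -0.056  1.289]
pot_small_mid wrist iou0 0.94 [631.7  82.4] areas 7652 7579
   both [631.7  82.4] res [-0.  0.]
pot minus tcp, tool mm [-1.1 -0.5 -0. ]
```

View pics/w4.png

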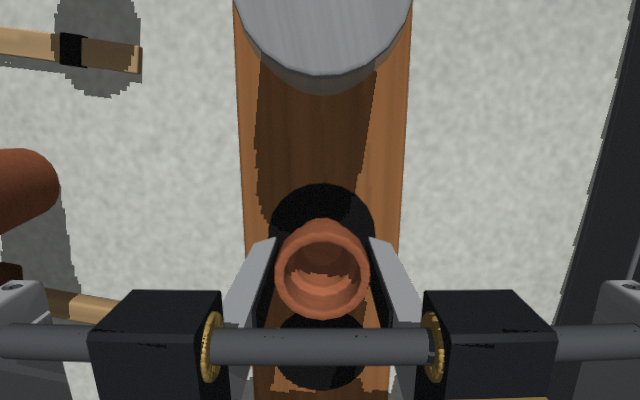

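The pot, px (322,265), is over mat1. Lowering and releasing.

Emit:
jog_arm([
  [0,0,0.7,0,0,0,4],
  [0,0,0.4,0,0,0,4],
  [0,0,0,0,0,0,4],
  [0,0,0,0,0,0,4],
])

```text
clock: 11.35
eef_pos: [631.5, 83.7, 54.8]
eef_rot: [-3.141, -0.0, 1.711]
wrist_force: [-0.4, -0.0, -1.6]
finger_gap: 46.0
```

Run:
```python
from h import *
to((631.5,83.4,54))
```

```text
at [631.5  83.7  54.8] rot [-3.1415 -0.      1.7113] gap 46.0 F [-0.4 -0.  -1.6] t 11.35
(631.5, 83.4, 54) tool cm [-0.03 -0.    0.08] n>= 1 per [-0.029 -0.004  0.081]
```

Emit:
jog_arm([
  [0,0,0.08,0,0,0,4],
  [0,0,0,0,0,0,4],
  [0,0,0,0,0,0,6.4],
  [0,0,0,0,0,0,6.4],
  [0,0,0,0,0,0,6.4],
  [0,0,-2,0,0,0,7],
  [0,0,-4,0,0,0,9.4],
  [0,0,-5,0,0,0,9.4],
  [0,0,-5,0,0,0,9.4],
  [0,0,0,0,0,0,9.4],
])

```text
clock: 12.6
eef_pos: [632.8, 83.8, 220.1]
eef_rot: [3.133, 0.001, 1.711]
wrist_force: [-1.2, 0.4, -0.4]
finger_gap: 93.8
```

Run:
```python
from h import *
to((481,236,215),(481,236,150),(481,236,54.5))
c=camera("wrist"); cv2.imwrite("pics/w5.png",c["image"][:,:,::-1]); cams={"wrist":c}
run(cams,"s","pot_small_mid",potshape("pot_small_mid"),13,np.array((631.5,83.4)))
run(cams,"med","pot_medium_mid",potshape("pot_medium_mid"),0,np.array((481,236.)))
run(cams,"tall","pot_tallest_mid",potshape("pot_tallest_mid"),0,np.array((435.7,86.8)))
```

```text
at [632.8  83.8 220.1] rot [3.1329e+00 5.0000e-04 1.7113e+00] gap 93.8 F [-1.2  0.4 -0.4] t 12.6
(481, 236, 215) tool cm [ 17.19 -12.9    0.39] n>= 4 per [ 4.299 -3.226  0.097]
(481, 236, 150) tool cm [ 0.   -0.06  6.5 ] n>= 2 per [ 2.00e-03 -2.80e-02  3.25e+00]
(481, 236, 54.5) tool cm [ 0.01 -0.08  9.55] n>= 2 per [ 3.000e-03 -4.100e-02  4.775e+00]
s wrist iou0 0.93 [630.4  84. ] areas 2024 2033
   both [630.4  84. ] res [-0.  0.]
med wrist iou0 0.87 [486.7 222.5] areas 1589 3987
   both [486.7 222.5] res [ 0. -0.]
tall wrist iou0 0.91 [433.5  88.2] areas 6392 6624
   both [433.5  88.2] res [-0. -0.]
```

View pics/w5.png

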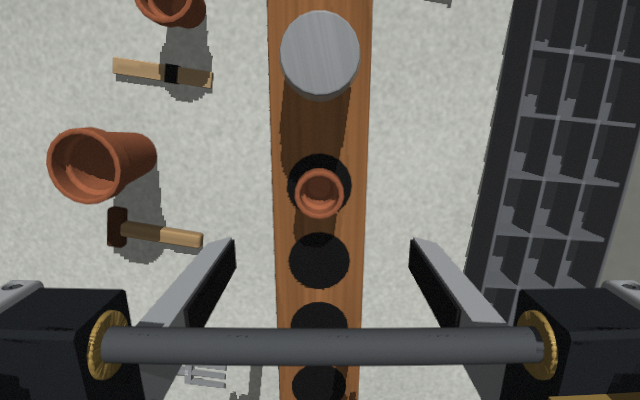

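Small pot is on mat1 at px (320,193), measured (630.4, 84.0). Next is the medium pot.

Emit:
jog_arm([
  [4.3,-3.2,0,0,0,0,9.4],
  [4.3,-3.2,0,0,0,0,9.4],
  [4.3,-3.2,0,0,0,0,9.4],
  [4.3,-3.2,0,0,0,0,9.4],
  [0,0,4,0,0,0,9.4],
  [0,0,4,0,0,0,9.4],
  [0,0,0,0,0,0,9.4],
  [0,0,0,0,0,0,9.4],
  [0,0,0,0,0,0,9.4],
])

```text
clock: 13.92
eef_pos: [481.3, 236.2, 135.6]
eef_rot: [3.139, -0.001, 1.711]
wrist_force: [-0.0, 1.5, -0.3]
finger_gap: 94.1
```

Run:
```python
from h import *
to((481,236,54.5))
grip("pot_medium_mid",0,"w6.png")
```

```text
at [481.3 236.2 135.6] rot [ 3.1395e+00 -6.0000e-04  1.7110e+00] gap 94.1 F [-0.   1.5 -0.3] t 13.925
(481, 236, 54.5) tool cm [-0.02 -0.05  8.11] n>= 2 per [-0.01  -0.027  4.053]
pot_medium_mid wrist iou0 0.93 [480.8 237.1] areas 4397 4576
   both [480.8 237.1] res [-0.  0.]
pot minus tcp, tool mm [ 1.  -0.4 -0. ]
```

View pics/w6.png

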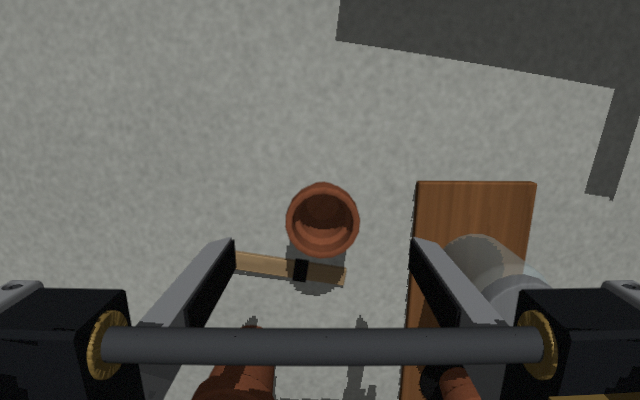

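Pot centred at px (322,220) between the fingers, 1 mm off. Descending and gripping.

Emit:
jog_arm([
  [0.1,0,3,0,0,0,9.4],
  [0,0,3,0,0,0,9.4],
  [0,0,2,0,0,0,9.4],
  [0,0,0,0,0,0,9.4],
  [0,0,0,0,0,0,4.6],
  [0,0,0,0,0,0,4.6],
  [0,0,0,0,0,0,4.6],
  [0,0,0,0,0,0,4.6],
  [0,0,0,0,0,0,4.6],
  [0,0,0,0,0,0,4.6],
  [0,0,0,0,0,0,4.6],
  [0,0,0,0,0,0,4.6],
], squeeze=15)

```text
clock: 15.52
eef_pos: [480.6, 237.1, 54.2]
eef_rot: [3.141, -0.0, 1.711]
wrist_force: [-0.8, 0.2, 2.8]
finger_gap: 50.8
```

Run:
```python
from h import *
grip("pot_medium_mid",0)
to((481,236,200),(642.9,-0.9,200),(642.9,-0.9,80))
```

```text
pot_medium_mid wrist iou0 0.95 [480.4 236.4] areas 9735 9993
   both [480.4 236.4] res [-0. -0.]
pot minus tcp, tool mm [-0.6 -0.4 -0. ]
at [480.6 237.1  54.1] rot [ 3.1414e+00 -1.0000e-04  1.7112e+00] gap 50.9 F [ 0.7 -0.3  3.8] t 15.625
(481, 236, 200) tool cm [ -0.11   0.03 -14.59] n>= 3 per [-0.036  0.008 -4.862]
(642.9, -0.9, 200) tool cm [-25.72  12.71   0.  ] n>= 5 per [-5.145  2.543  0.   ]
(642.9, -0.9, 80) tool cm [-0. -0. 12.] n>= 2 per [-0.e+00 -1.e-03  6.e+00]
```

Emit:
jog_arm([
  [0,0,-4,0,0,0,4.6],
  [0,0,-5,0,0,0,4.6],
  [0,0,-5,0,0,0,4.6],
  [-4.3,2.12,0,0,0,0,4.6],
  [-4.3,2.12,0,0,0,0,4.6],
  [-4.3,2.12,0,0,0,0,4.6],
  [-4.3,2.12,0,0,0,0,4.6],
  [-4.3,2.12,0,0,0,0,4.6],
  [-4.3,2.12,0,0,0,0,4.6],
  [0,0,0,0,0,0,4.6],
  [0,0,4,0,0,0,4.6],
  [0,0,4,0,0,0,4.6],
  [0,0,3.5,0,0,0,4.6],
  [0,0,0,0,0,0,4.6],
  [0,0,0,0,0,0,4.6],
])

```text
clock: 17.5
eef_pos: [643.1, -0.2, 80.7]
eef_rot: [3.14, 0.0, 1.712]
wrist_force: [0.5, 0.1, 0.2]
finger_gap: 50.6
```

Run:
```python
from h import *
to((642.9,-0.9,67.2))
```

```text
at [ 6.431e+02 -2.000e-01  8.070e+01] rot [3.1399e+00 3.0000e-04 1.7117e+00] gap 50.6 F [0.5 0.1 0.2] t 17.5
(642.9, -0.9, 67.2) tool cm [-0.06 -0.04  1.35] n>= 1 per [-0.062 -0.036  1.349]
```

Emit:
jog_arm([
  [-0.05,-0.03,0.7,0,0,0,4.6],
  [0,0,0.4,0,0,0,4.6],
  [0,0,0,0,0,0,4.6],
  [0,0,0,0,0,0,4.6],
])

```text
clock: 18.0
eef_pos: [642.5, -1.2, 68.2]
eef_rot: [3.141, 0.0, 1.711]
wrist_force: [-0.4, -0.5, -0.8]
finger_gap: 51.0
```

Emit:
jog_arm([
  [0,0,0.1,0,0,0,4.6],
  [0,0,0,0,0,0,4.6],
  [0,0,0,0,0,0,7],
  [0,0,0,0,0,0,7],
  [0,0,0,0,0,0,7],
  [0,0,-2,0,0,0,7.5],
  [0,0,-4,0,0,0,9.4],
  [0,0,-5,0,0,0,9.4],
  [0,0,-4,0,0,0,9.4],
  [0,0,0,0,0,0,9.4],
  [0,0,0,0,0,0,9.4],
])

```text
clock: 19.38
eef_pos: [642.1, -1.1, 217.1]
eef_rot: [-3.141, -0.0, 1.711]
wrist_force: [-0.4, 0.3, -0.5]
finger_gap: 94.2
```

Run:
```python
from h import *
to((450.8,-280.6,215),(450.8,-280.6,140))
c=camera("wrist"); cv2.imwrite("pics/w7.png",c["image"][:,:,::-1]); cams={"wrist":c}
run(cams,"s","pot_small_mid",potshape("pot_small_mid"),13,np.array((631.5,83.4)))
run(cams,"m","pot_medium_mid",potshape("pot_medium_mid"),13,np.array((642.9,-1)))
```

```text
at [642.1  -1.1 217.1] rot [-3.1414 -0.      1.7112] gap 94.2 F [-0.4  0.3 -0.5] t 19.375
(450.8, -280.6, 215) tool cm [-24.99 -22.86   0.22] n>= 6 per [-4.166 -3.81   0.036]
(450.8, -280.6, 140) tool cm [-0.   0.   7.5] n>= 2 per [-0.00e+00  1.00e-03  3.75e+00]
s wrist iou0 0.93 [631.1  83.8] areas 2271 2355
   both [631.1  83.8] res [0. 0.]
m wrist iou0 0.93 [642.5  -1. ] areas 2729 2842
   both [642.5  -1. ] res [ 0. -0.]
```

View pics/w7.png

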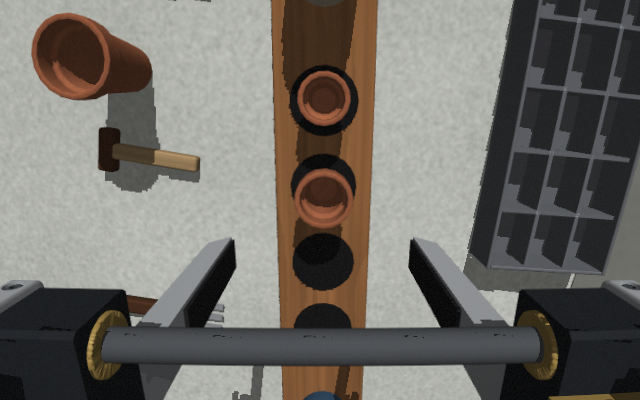

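The small pot, px (324,97), and medium pot, px (323,197), are centred on mats 1 and 2. Now the large pot.

Emit:
jog_arm([
  [-4.17,-3.81,0,0,0,0,9.4],
  [-4.17,-3.81,0,0,0,0,9.4],
  [-4.17,-3.81,0,0,0,0,9.4],
  [-4.17,-3.81,0,0,0,0,9.4],
  [-4.17,-3.81,0,0,0,0,9.4],
  [-4.17,-3.81,0,0,0,0,9.4],
  [0,0,3,0,0,0,9.4],
  [0,0,3,0,0,0,9.4],
  [0,0,0,0,0,0,9.4],
  [0,0,0,0,0,0,9.4],
  [0,0,0,0,0,0,9.4],
])

```text
clock: 20.9
eef_pos: [451.5, -281.0, 158.2]
eef_rot: [3.14, 0.001, 1.712]
wrist_force: [0.6, -0.6, -0.4]
finger_gap: 94.1
```

Run:
```python
from h import *
to((450.8,-280.6,70.5))
grip("pot_large_mid",0,"w8.png")
```

```text
at [ 451.5 -281.   158.2] rot [3.1404e+00 1.1000e-03 1.7115e+00] gap 94.1 F [ 0.6 -0.6 -0.4] t 20.9
(450.8, -280.6, 70.5) tool cm [ 0.06 -0.08  8.77] n>= 2 per [ 0.031 -0.039  4.384]
pot_large_mid wrist iou0 0.88 [ 449.2 -278.7] areas 5334 5397
   both [ 449.2 -278.7] res [-0.  0.]
pot minus tcp, tool mm [ 2.6 -2.  -0. ]
```

View pics/w8.png

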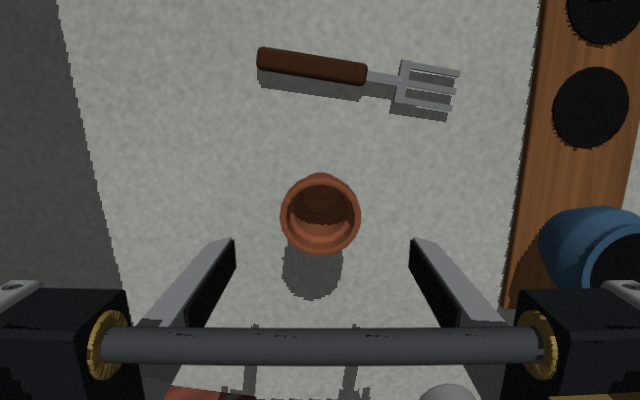

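Large pot at px (320,215). It needs a 2 mm shift along tool x and −1 mm along tool y.

Emit:
jog_arm([
  [0.2,-0.1,2.6,0,0,0,9.4],
  [0,0,3,0,0,0,9.4],
  [0,0,3,0,0,0,9.4],
  [0,0,0,0,0,0,9.4],
  [0,0,0,0,0,0,5.2],
  [0,0,0,0,0,0,5.2],
  [0,0,0,0,0,0,5.2],
  [0,0,0,0,0,0,5.2],
  [0,0,0,0,0,0,5.2],
  [0,0,0,0,0,0,5.2],
  [0,0,0,0,0,0,5.2],
  [0,0,0,0,0,0,5.2],
], squeeze=15)

```text
clock: 22.5
eef_pos: [449.9, -279.1, 71.4]
eef_rot: [3.141, 0.0, 1.711]
wrist_force: [0.3, 0.5, 6.4]
finger_gap: 56.5
```

Run:
```python
from h import *
grip("pot_large_mid",0)
to((450.8,-280.6,200),(654.2,-85.2,200),(654.2,-85.2,95))
```

```text
pot_large_mid wrist iou0 0.95 [ 449.5 -279.1] areas 11779 12259
   both [ 449.5 -279.1] res [-0. -0.]
pot minus tcp, tool mm [ 0.1 -0.4 -0. ]
at [ 450.  -279.2   71.4] rot [3.1412e+00 4.0000e-04 1.7113e+00] gap 56.4 F [-0.4  0.5  4.9] t 22.6
(450.8, -280.6, 200) tool cm [ -0.16   0.07 -12.86] n>= 3 per [-0.053  0.023 -4.287]
(654.2, -85.2, 200) tool cm [16.5  22.88  0.  ] n>= 5 per [3.3   4.575 0.   ]
(654.2, -85.2, 95) tool cm [ 0.  -0.  10.5] n>= 2 per [ 2.00e-03 -2.00e-03  5.25e+00]
```

Emit:
jog_arm([
  [0,0,-4,0,0,0,5.2],
  [0,0,-5,0,0,0,5.2],
  [0,0,-4,0,0,0,5.2],
  [2.72,3.82,0,0,0,0,5.2],
  [2.72,3.82,0,0,0,0,5.2],
  [2.72,3.82,0,0,0,0,5.2],
  [2.72,3.82,0,0,0,0,5.2],
  [2.72,3.82,0,0,0,0,5.2],
  [2.72,3.82,0,0,0,0,5.2],
  [0,0,0,0,0,0,5.2],
  [0,0,4,0,0,0,5.2],
  [0,0,4,0,0,0,5.2],
  [0,0,2.5,0,0,0,5.2],
  [0,0,0,0,0,0,5.2],
  [0,0,0,0,0,0,5.2],
  [0,0,0,0,0,0,5.2],
])

```text
clock: 24.6
eef_pos: [654.4, -85.6, 97.6]
eef_rot: [3.14, 0.001, 1.711]
wrist_force: [-0.2, -0.3, -1.3]
finger_gap: 56.8
```

Run:
```python
from h import *
to((654.2,-85.2,84.4))
```

```text
at [654.4 -85.6  97.6] rot [3.1396e+00 7.0000e-04 1.7111e+00] gap 56.8 F [-0.2 -0.3 -1.3] t 24.6
(654.2, -85.2, 84.4) tool cm [ 0.05 -0.01  1.32] n>= 1 per [ 0.045 -0.014  1.318]
```

Emit:
jog_arm([
  [0.03,0,0.7,0,0,0,5.2],
  [0,0,0.4,0,0,0,5.2],
  [0,0,0,0,0,0,5.2],
  [0,0,0,0,0,0,5.2],
])

```text
clock: 25.1
eef_pos: [653.8, -85.1, 85.0]
eef_rot: [-3.141, -0.0, 1.711]
wrist_force: [-0.6, 0.4, -0.8]
finger_gap: 56.5
```

Emit:
jog_arm([
  [0,0,0.06,0,0,0,5.2],
  [0,0,0,0,0,0,5.2],
  [0,0,0,0,0,0,7.6],
  [0,0,0,0,0,0,7.6],
  [0,0,0,0,0,0,7.6],
  [0,0,-2,0,0,0,8],
  [0,0,-4,0,0,0,9.4],
  [0,0,-5,0,0,0,9.4],
  [0,0,-4,0,0,0,9.4],
  [0,0,0,0,0,0,9.4],
  [0,0,0,0,0,0,9.4],
])

```text
clock: 26.48
eef_pos: [653.6, -85.0, 234.6]
eef_rot: [-3.141, -0.0, 1.711]
wrist_force: [-0.0, -0.6, -1.3]
finger_gap: 93.9
```

Run:
```python
from h import *
to((434.5,88,234),(434.5,88,160))
c=camera("wrist"); cv2.imwrite("pics/w9.png",c["image"][:,:,::-1]); cams={"wrist":c}
run(cams,"s","pot_small_mid",potshape("pot_small_mid"),13,np.array((631.5,83.4)))
run(cams,"m","pot_medium_mid",potshape("pot_medium_mid"),13,np.array((642.9,-1)))
run(cams,"l","pot_large_mid",potshape("pot_large_mid"),13,np.array((654.2,-85)))
run(cams,"mat4","mat4",[(13,68)],0,np.array((665.6,-169.5)))
```

```text
at [653.6 -85.  234.6] rot [-3.1415 -0.      1.7113] gap 93.9 F [-0.  -0.6 -1.3] t 26.475
(434.5, 88, 234) tool cm [ 20.2  -19.27   0.06] n>= 5 per [ 4.04  -3.855  0.012]
(434.5, 88, 160) tool cm [-0.   0.   7.4] n>= 2 per [-0.   0.   3.7]
s wrist iou0 0.90 [632.9  73. ] areas 1197 2578
   both [632.9  73. ] res [-0.  0.]
m wrist iou0 0.96 [642.9  -1.4] areas 2941 2937
   both [642.9  -1.4] res [ 0. -0.]
l wrist iou0 0.94 [652.9 -84.4] areas 3412 3477
   both [652.9 -84.4] res [0. 0.]
mat4 wrist iou0 0.94 [ 665.8 -169.6] areas 2491 2566
   both [ 665.8 -169.6] res [-0.  0.]
```

View pics/w9.png

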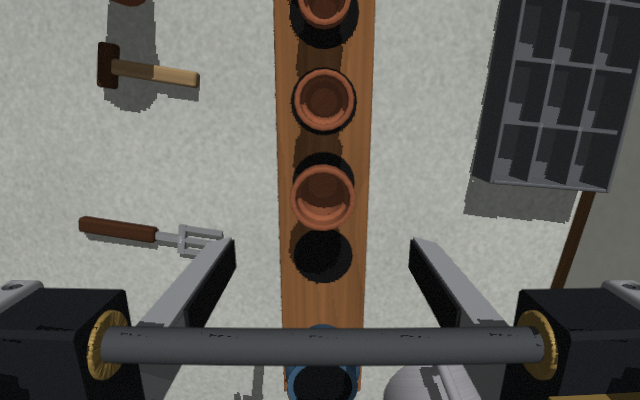

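Large pot placed on mat3 at px (322,197), measured (652.9, -84.4), about 1 mm off. Now the tallest.

Emit:
jog_arm([
  [4.04,-3.86,0,0,0,0,9.4],
  [4.04,-3.86,0,0,0,0,9.4],
  [4.04,-3.86,0,0,0,0,9.4],
  [4.04,-3.86,0,0,0,0,9.4],
  [4.04,-3.85,0,0,0,0,9.4],
  [0,0,3,0,0,0,9.4],
  [0,0,3,0,0,0,9.4],
  [0,0,0,0,0,0,9.4],
  [0,0,0,0,0,0,9.4],
  [0,0,0,0,0,0,9.4],
])

```text
clock: 27.98
eef_pos: [435.1, 87.9, 175.5]
eef_rot: [3.14, 0.0, 1.711]
wrist_force: [0.1, -0.7, 0.2]
finger_gap: 93.7
```

Run:
```python
from h import *
to((434.5,88,86.5))
grip("pot_tallest_mid",0,"w10.png")
```

```text
at [435.1  87.9 175.5] rot [3.1401 0.     1.711 ] gap 93.7 F [ 0.1 -0.7  0.2] t 27.975
(434.5, 88, 86.5) tool cm [ 0.02 -0.07  8.9 ] n>= 2 per [ 0.009 -0.034  4.449]
pot_tallest_mid wrist iou0 0.94 [434.3  88.6] areas 6217 6461
   both [434.3  88.6] res [0. 0.]
pot minus tcp, tool mm [ 0.8 -0.7 -0. ]
```

View pics/w10.png

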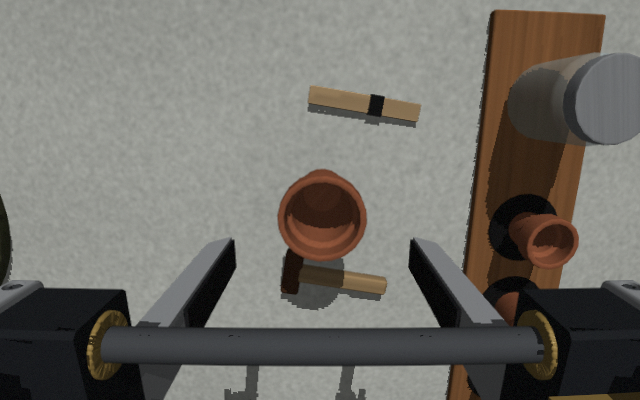

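Pot centred at px (322,215). Descending and gripping.

Emit:
jog_arm([
  [0.05,-0.05,2.8,0,0,0,9.4],
  [0,0,3,0,0,0,9.4],
  [0,0,3,0,0,0,9.4],
  [0,0,0,0,0,0,9.4],
  [0,0,0,0,0,0,5.8],
  [0,0,0,0,0,0,5.8],
  [0,0,0,0,0,0,5.8],
  [0,0,0,0,0,0,5.8],
  [0,0,0,0,0,0,5.8],
  [0,0,0,0,0,0,5.8],
  [0,0,0,0,0,0,5.8],
  [0,0,0,0,0,0,5.8],
], squeeze=15)

```text
clock: 29.58
eef_pos: [434.4, 88.4, 87.0]
eef_rot: [3.14, 0.0, 1.711]
wrist_force: [0.1, -0.3, 7.2]
finger_gap: 64.7
```

Run:
```python
from h import *
grip("pot_tallest_mid",0)
to((434.5,88,240),(665.6,-169.6,240),(665.6,-169.6,112))
```

```text
pot_tallest_mid wrist iou0 0.95 [434.   89.1] areas 14234 14841
   both [434.   89.1] res [ 0. -0.]
pot minus tcp, tool mm [ 0.8 -0.4 -0. ]
at [434.5  88.4  87. ] rot [3.1403 0.     1.7113] gap 64.5 F [0.1 0.4 6.6] t 29.675
(434.5, 88, 240) tool cm [ -0.04   0.02 -15.3 ] n>= 3 per [-0.014  0.006 -5.099]
(665.6, -169.6, 240) tool cm [-2.874e+01  1.928e+01  2.000e-02] n>= 6 per [-4.790e+00  3.213e+00  4.000e-03]
(665.6, -169.6, 112) tool cm [ 0.   -0.02 12.8 ] n>= 3 per [ 0.    -0.005  4.267]
```

Emit:
jog_arm([
  [0,0,-4,0,0,0,5.8],
  [0,0,-5,0,0,0,5.8],
  [0,0,-5,0,0,0,5.8],
  [-4.12,2.75,0,0,0,0,5.8],
  [-4.12,2.75,0,0,0,0,5.8],
  [-4.12,2.75,0,0,0,0,5.8],
  [-4.12,2.75,0,0,0,0,5.8],
  [-4.12,2.75,0,0,0,0,5.8],
  [-4.12,2.75,0,0,0,0,5.8],
  [-4.12,2.75,0,0,0,0,5.8],
  [0,0,0,0,0,0,5.8],
  [0,0,4,0,0,0,5.8],
  [0,0,4,0,0,0,5.8],
  [0,0,3.4,0,0,0,5.8],
  [0,0,0,0,0,0,5.8],
  [0,0,0,0,0,0,5.8],
  [0,0,0,0,0,0,5.8],
])

```text
clock: 31.8
eef_pos: [665.6, -170.3, 114.5]
eef_rot: [3.139, 0.001, 1.711]
wrist_force: [-0.7, -1.0, -1.4]
finger_gap: 64.6
```

Run:
```python
from h import *
to((665.6,-169.6,100))
grip("pot_tallest_mid",25,"w11.png")
```

```text
at [ 665.6 -170.3  114.5] rot [3.1392e+00 1.1000e-03 1.7114e+00] gap 64.6 F [-0.7 -1.  -1.4] t 31.8
(665.6, -169.6, 100) tool cm [0.07 0.01 1.45] n>= 1 per [0.069 0.007 1.447]
pot_tallest_mid wrist iou0 0.95 [ 665.2 -170.8] areas 14225 14425
   both [ 665.2 -170.8] res [-0. -0.]
pot minus tcp, tool mm [-0.5 -0.4 -0. ]
```

Emit:
jog_arm([
  [0.07,0,0.8,0,0,0,5.8],
  [0,0,0.4,0,0,0,5.8],
  [0,0,0,0,0,0,5.8],
  [0,0,0,0,0,0,5.8],
])

```text
clock: 32.4
eef_pos: [664.8, -169.6, 100.2]
eef_rot: [-3.141, -0.0, 1.711]
wrist_force: [-0.6, -0.5, -1.8]
finger_gap: 64.6
```

Emit:
jog_arm([
  [0,0,0.02,0,0,0,5.8],
  [0,0,0,0,0,0,5.8],
  [0,0,0,0,0,0,8.2],
  [0,0,0,0,0,0,8.2],
  [0,0,0,0,0,0,8.2],
  [0,0,-2,0,0,0,8.5],
  [0,0,-4,0,0,0,9.4],
  [0,0,-5,0,0,0,9.4],
  [0,0,-4,0,0,0,9.4],
  [0,-5,0,0,0,0,9.4],
  [0,-5,0,0,0,0,9.4],
  [0,-5,0,0,0,0,9.4],
  [0,-5,0,0,0,0,9.4],
  [0,-5,0,0,0,0,9.4],
  [0,0,0,0,0,0,9.4],
  [0,0,0,0,0,0,9.4],
])

```text
clock: 34.4
eef_pos: [417.9, -204.7, 251.5]
eef_rot: [3.14, 0.001, 1.711]
wrist_force: [0.6, -1.4, -0.4]
finger_gap: 94.1
```

Run:
```python
from h import *
to()
c=camera("wrist"); cv2.imwrite("pics/w12.png",c["image"][:,:,::-1]); cams={n:camera(n) for n in ["top","side"]}; 
cv2.imwrite("pics/t12.png",cams["top"]["image"][:,:,::-1]);cv2.imwrite("pics/s12.png",cv2.resize(cams["side"]["image"][100:330,250:480,::-1],None,fx=2.5,fy=2.5))
M=[(631.5,83.4),(642.9,-.9),(654.2,-85.2),(665.6,-169.5)]
for n,m in zip(P,M): run({"wrist":c,**cams},n,n,potshape(n),13,np.array(m))
```

```text
at [ 417.9 -204.7  251.5] rot [3.1399e+00 1.2000e-03 1.7110e+00] gap 94.1 F [ 0.6 -1.4 -0.4] t 34.4
pot_small_mid top iou0 0.76 [632.3  82. ] areas 333 402
pot_small_mid side iou0 0.87 [630.2  85.8] areas 366 383
   both [631.5  83.2] res [-0.58  0.39 -0.32 -0.93]
pot_medium_mid wrist iou0 0.94 [641.4  -8.5] areas 2750 4025
pot_medium_mid top iou0 0.89 [644.2  -2.8] areas 523 527
pot_medium_mid side iou0 0.86 [642.1   1. ] areas 447 478
   both [642.1  -7.2] res [ 0.96 -1.35  2.12  0.96  0.63 -2.38]
pot_large_mid wrist iou0 0.93 [654.2 -84.5] areas 4743 4975
pot_large_mid top iou0 0.87 [654.8 -86.4] areas 658 710
pot_large_mid side iou0 0.83 [653.2 -86.9] areas 535 592
   both [654.2 -85. ] res [-0.14  0.44 -0.71  0.28 -0.52  0.46]
pot_tallest_mid wrist iou0 0.92 [ 665.4 -169.5] areas 5611 5924
pot_tallest_mid top iou0 0.87 [ 666.8 -171.2] areas 921 992
pot_tallest_mid side iou0 0.71 [ 667.6 -183.6] areas 541 700
   both [ 665.8 -170.5] res [ 0.13  0.97 -0.32  0.47 -0.27  3.12]
```

View pics/t12.png

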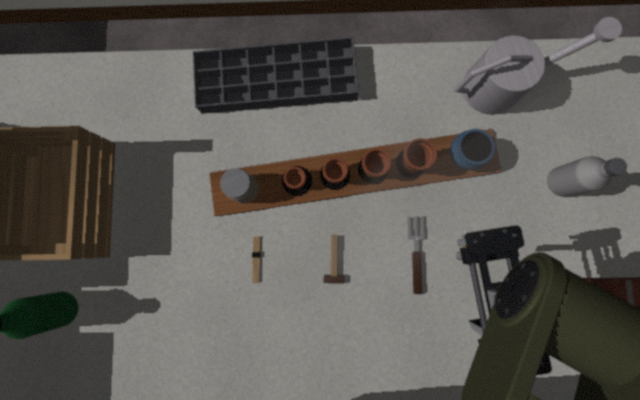

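View pics/s12.png

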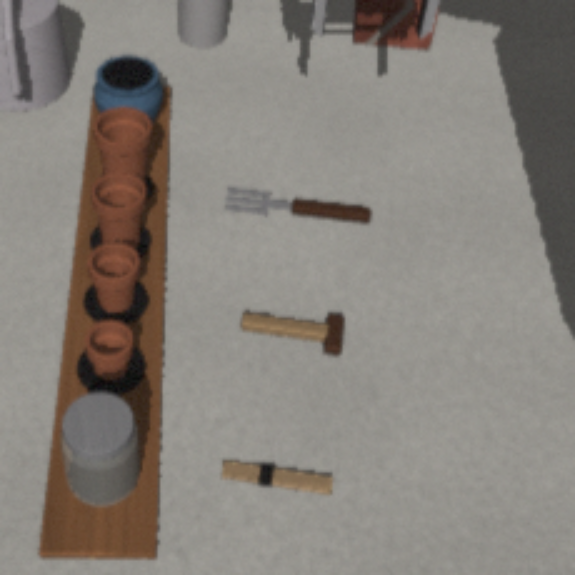

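View pics/w12.png

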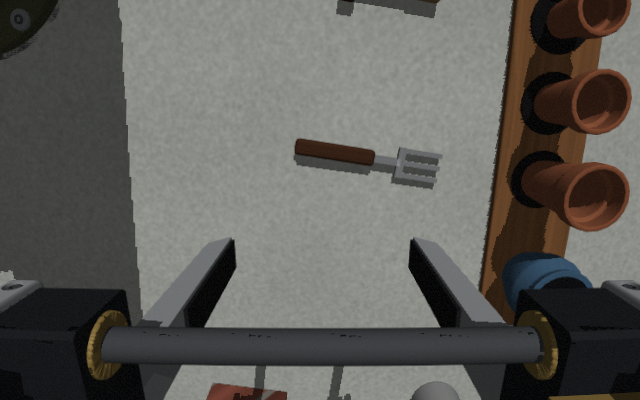

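In the top view the pots stand in order at px (297,180), (335,173), (376,165) and (419,157). The jar, (237,183), and the blue pot, (474,149), haven't moved. All four look upright, and the arm is clear.

```bash
python3 -c "
from cell import *
print(sign_off())"
```

```text
the job is handed in; nothing more can be done
None
```

The four pots stand upright on the four mats, smallest next to the jam jar and tallest next to the blue pot. I handed the job in at about 35 s. The jar is at the robot's left end, so the order from mat 1 to mat 4 is small, medium, large, tallest. I picked each pot up by its rim and moved the arm clear of everything before handing in.

- **Centring:** In the best views, each pot measured within about 2 mm of its mat centre. The calibration is itself only good to about 2 mm.
- **Jar and blue pot:** In the final top picture, both are at the same pixels as at the start.
- **Checks that disagreed:**
    - The last wrist view put the medium pot about 8 mm off in y, but the pot is cut off at the picture edge. Earlier full wrist views put it within 0.5 mm.
    - The side camera put the tallest pot about 14 mm off in y, where the large pot hides part of it. The top and wrist views put it within about 2 mm.
    - The final wrist check did not find the small pot. The top and side views did, and put it within about 3 mm.

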